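# Free the seized clamp knob of a circuit-board holder

### The arm

A 6-joint arm with a two-finger parallel gripper is mounted at the origin on the work surface. World frame = base frame: x ahead of the robot, y to its left, z up, the work surface at z = 0. Lengths are in m, angles in rad, forces in N, time in s.
With the tool pointing down it reaches from about 0.275 to 0.85 m from the base axis. Payload 19 kg.
Tool frame: the origin (TCP) lies at the very end of the fingers, on their centre line; the grasp point (between the pads) lies r.grip_depth behind it (r.grip_depth is the distance from the TCP to the grasp point, in m); z points along the fingers, y is the direction in which the jaws open and shut (so a half turn about z gives the same grasp; the last joint's range is limited). The gripper opens to 85 mm and grips with 20 to 120 N. Pads are 22 mm wide; open, the fingers measure 114 mm over their backs; the gripper's body (76 mm by 85 mm) begins 54 mm behind the grasp point. The pads swing forward as they close: fully open they stand 13 mm farther back than shut.
Start: joints at [-1.293, 0.15, 1.437, -0, 1.554, -0.134], TCP at [0.23, -0.527, 0.231] pointing down, gripper open.
Joint ranges: [-2.8, 2.8], [-0.68, 2.1], [0.12, 2.68], [-1.39, 4.53], [0.16, 2.79], [-2.81, 2.81]. Speed limits (rad/s): [1.89, 1.89, 2.22, 3.01, 3.01, 3.01].

### API

Orientations are given as a unit quaternion [x, y, z, w].
In Python, from bench import sensors, viewer, job_done, r gives the robot as it stands.
- The arm moves only by the tool play_rows, never from a script. Its argument "series" is text: rows parted by semicolons, each of 7 numbers parted by spaces: the shift along the tool's x, y, z in cm, then the turn, a rotation vector about the tool's x, y, z in rad, then the finger opening in cm, from 0 to 8.54. In form: dx dy dz rx ry rz jaw; .... A call has 1 to 5 rows; each row is the pose to reach, as a shift and turn from the pose measured when the call began, along the tool's axes at that moment; what a row does not reach only later rows make up. A row lasts 1/8 s, in which the tool goes at most 62.5 mm and 10.7 degrees, less where a joint would pass 70% of its speed; a pose out of reach is approached as far as the arm can. A call with a gripper value outside its range is refused whole. The fingers move at their own pace and stop on an object; the grip force is fixed at half the most. Time passes only in rows, so rows that repeat a pose let the fingers close. It gives the time, the measured TCP pose, the force and the opening at its end, in the units of the state.
- sensors.observe(): the state, without advancing time (a new reading comes with each control period).
- viewer.snapshot(name): name is "scene" or "top" or "wrist"; returns (picture, depth): 384x512x3 uint8, blue, green, red; 384x512 float32, m along the optical axis (not along the pixel's ray), 0 where there is no reading.
- viewer.camera_model(name): a dict with "fx", "fy", "cx", "cy" (pixels), "rvec" (rotation vector, rad) and "tvec" (3), from world to camera coordinates, as OpenCV has them. Camera axes: x right, y down, z forward; pixel columns grow to the right and rows downward; lengths in m; the calibration is good to about 2 mm. A picture is of the moment at which its call begins: read the wrist's pose just before it. camera_model takes no time and is no camera call; for the wrist camera it gives the pose at the moment of the call.
- job_done(): hands the job in, once; it reports no verdict.
The state is a dict: "t": time; "qpos": joint angles; "qd": joint speeds; "joint_efforts": joint torques, N m; "position": TCP position; "tcp_rot": TCP orientation; "force": force on the tool from outside, world axes, zero at the start; "ft_torque": the same for the moment, N m; "grip_width": finger opening in m.
Only numpy, scipy, OpenCV 4.12 (cv2) and the standard library are available. Lean on these libraries where they do the work, as an engineer would, in place of code of your own. Each camera call takes 0.05 s, during which the arm holds its last target.

### The job

The clamp knob on the circuit-board holder has seized with dried flux. Rock it gently back and forth in small arcs, leaning on it briefly at each end and never forcing it hard enough to shear its thin stem, until it breaks free; then turn it about 60 degrees counter-clockwise (seen from above) to unclamp and slide its carriage back, away from the board, as far as it goes. Leave the knob turned open, the board lying on its rests and the things around the holder undisturbed, and let go.

Things in the scene. Friction and masses are not known exactly. Their poses are not given: they have to be found in the camera images.
- holder: Circuit-board holder fixed to the bench: dark steel base plate 140 (x) x 300 (y) x 12 mm. Origin: centre of its underside, on the bench. Its +y axis is the direction in which the carriage slides open; the board and the fixed jaw are at its -y end. Fixed jaw: 100 x 15 mm, top 38 mm above the bench.
- carriage: Sliding aluminium block 100 (x) x 62 (y) mm, top 37 mm above the bench, with a jaw 8 mm thick on its -y side (face 38.5 mm from the origin, top 39 mm). Origin: at bench level under the knob's axis, 8 mm to the +y side of the holder's origin at the start; axes parallel to the holder's.
- carriage_back (a point): Middle of the carriage's back (+y) face, 31 mm behind the knob's axis, 25 mm above the bench. The carriage slides only along the holder's +y, 45 mm to a stop, against about 2 N of friction, and can be drawn by the knob. It stays locked until the knob's collar is turned about 45 degrees (0.8 rad) counter-clockwise.
- knob: Black bar-shaped clamp knob on top of the carriage, turning about its vertical axis: bar 64 long (its x) x 14 thick (its y) x 26 mm high, underside 48, top 74 mm above the bench. Origin: on the axis, 44 mm above the bench. It sits on a thin springy stem of 8 N m per rad: its twist against the collar tells the torque. The stem shears above 0.48 N m (0.06 rad of twist), either way.
- knob_top (a point): Top of the knob on its axis, 74 mm above the bench. Seized: it jams after 1 to 25 degrees either way. Held at a jam for 0.3 s with 0.15 to 0.3 N m it gives a little, if that is the side that is due; then work it to the jam at the other side, and so on. Jam-to-jam arcs widen from 24 to 29 degrees; after 2 to 6 half-strokes it turns freely (0.05 N m) counter-clockwise, to a stop at 75 degrees.
- collar_mark (a point): Small steel pointer at the rim of the collar, the steel disc (38 mm wide, 6 mm high, top 44 mm above the bench) under the knob; 19 mm from the axis along the collar's x. Its axes are the collar's (at rest the knob's too). Its turn about the vertical against the carriage's x is the collar's angle: within 2 degrees of 0 at the start, growing counter-clockwise from above.
- board: Loose green circuit board 70 (x) x 84 (y) x 3 mm, 40 g, with small parts up to 7 mm high, lying on two black rests in the holder between fixed jaw and carriage jaw with 1 to 2 mm of room; its underside 24 mm above the bench. Origin: centre of its underside. To be left lying.
- jar: Bystander: small amber jar with black cap, 44 mm wide, 48 mm high, standing beside the holder. Origin: centre of its underside.
- eyepiece: Bystander: black eyepiece barrel, 38 mm wide, 56 mm high, standing. Origin: centre of its underside.
- driver: Bystander: screwdriver 150 mm long lying on the bench. Origin: under its middle.
Things that resemble listed ones, but are neither listed nor needed, are in the scene too. Of the things like the board, leave any that is pink; of the rest the larger one is meant.

How it is judged:
By the outcome, as a careful person would: the job done as asked, in the order asked, and still so for the second after the job is handed in, with the robot touching nothing.
It also fails if it takes over 67 s, if anything falls off the work surface, if the arm or the gripper's body presses on something with over 40 N, if the wrist force passes 120 N, or if a joint passes its speed limit or range.

## Working session

There is one attempt and no reset: what is moved stays moved. The work goes in short steps, Python scripts to look and compute and a tool call to move; the robot and the scene stay as the last step left them, time stands still between calls to the robot, and variables do not carry over. Pictures are saved under pics/ and viewed, and the job is handed in when it is done.

Besides the shell and the picture viewer there is one more tool, called after ">>>" as name(argument=value, ...), one argument or row to a line, values as JSON. play_rows: Moves the arm, as the interface text tells. Its arguments: {"type":"object","properties":{"series":{"type":"string"}},"required":["series"]}

```bash
ls; mkdir -p pics; python3 - <<'E'
from bench import sensors, viewer, r
import cv2
print(sensors.observe()); print(r.grip_depth)
for n in ["top","scene"]:
    p,d=viewer.snapshot(n); cv2.imwrite(f"pics/{n}0.png",p)
    import numpy as np; np.save(f"pics/{n}0.npy",d); print(n,viewer.camera_model(n))
E
```

```text
pics
{'t': 0.0, 'qpos': array([-1.29300855e+00,  1.50938532e-01,  1.43800174e+00,  5.71830022e-06,
        1.55379742e+00, -1.34032739e-01]), 'qd': array([-8.83099213e-05,  1.48981590e-03,  2.06811056e-04,  8.70620833e-04,
        3.78379575e-04, -1.16324459e-03]), 'joint_efforts': array([ 9.78953767e-05, -7.13040376e+01, -5.70874465e+01, -1.27080184e-04,
        8.64401489e-03, -7.16119234e-05]), 'position': array([ 0.23006033, -0.52670959,  0.23071708]), 'tcp_rot': array([ 9.78875130e-01,  2.04458190e-01, -3.82646368e-05, -5.71248007e-04]), 'force': array([-0.63992763, -0.85094176, -0.13408182]), 'ft_torque': array([0.02129839, 0.0210127 , 0.03867065]), 'grip_width': 0.08552032345164208}
0.0187
top {'fx': 486.07889897910803, 'fy': 486.07889897910803, 'cx': 249.7073326966115, 'cy': 188.7531129678545, 'rvec': array([ 2.18251117, -2.20557907,  0.10740592]), 'tvec': array([-0.06371408,  0.55119816,  1.07928394])}
scene {'fx': 421.57257163738825, 'fy': 421.57257163738825, 'cx': 255.27966546243252, 'cy': 198.24501278031, 'rvec': array([ 1.67083347,  2.01771423, -0.69491057]), 'tvec': array([ 0.15283734, -0.38371764,  1.22676742])}
```

View pics/top0.png

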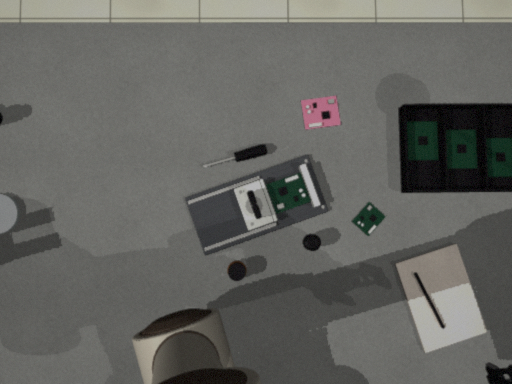

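View pics/scene0.png

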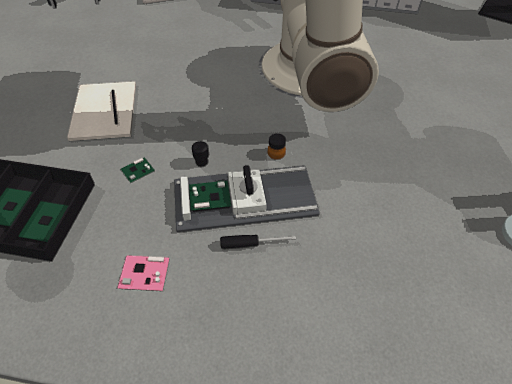

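The holder is centred near top pixel (257,205) with the knob at (255,205). There are three board-like things: the green board in the holder (290,193), a smaller loose green one (368,218) and a pink one (321,112). The one in the holder fits the description: it lies on the rests and is the larger green one. I'll confirm that in a crop and measure it.

```bash
cat > h.py <<'E'
import numpy as np, cv2
from scipy.spatial.transform import Rotation as R
def pix2w(cm,u,v,z):
    Rm=cv2.Rodrigues(np.array(cm["rvec"]))[0]; t=np.array(cm["tvec"])
    ray=Rm.T@np.array([(u-cm["cx"])/cm["fx"],(v-cm["cy"])/cm["fy"],1]); c=-Rm.T@t
    return c+ray*(z-c[2])/ray[2]
def w2pix(cm,P):
    Rm=cv2.Rodrigues(np.array(cm["rvec"]))[0]
    p=(Rm@np.atleast_2d(P).T).T+np.array(cm["tvec"])
    return np.c_[cm["fx"]*p[:,0]/p[:,2]+cm["cx"],cm["fy"]*p[:,1]/p[:,2]+cm["cy"]]
E
python3 - <<'E'
from h import *
from bench import viewer
p=cv2.imread("pics/top0.png"); c=p[130:280,175:395]
cv2.imwrite("pics/top0c.png",cv2.convertScaleAbs(cv2.resize(c,None,fx=3.6,fy=3.6,interpolation=cv2.INTER_CUBIC),alpha=1.6))
cm=viewer.camera_model("top")
for n,u,v,z in [("knob",255,205,.074),("board",290,193,.027),("jar",237,270,.048),("eyep",312,242,.056),("h1",187,200,.012),("h2",206,253,.012),("h3",328,208,.012),("h4",310,156,.012),("drv",235,157,.01)]:
    print(n,pix2w(cm,u,v,z).round(4))
E
```

```text
knob [ 0.5114 -0.0793  0.074 ]
board [ 0.5396 -0.1602  0.027 ]
jar [ 0.3711 -0.0391  0.048 ]
eyep [ 0.4301 -0.2033  0.056 ]
h1 [0.5269 0.0732 0.012 ]
h2 [0.4068 0.0306 0.012 ]
h3 [ 0.5054 -0.2482  0.012 ]
h4 [ 0.6255 -0.2094  0.012 ]
drv [ 0.6248 -0.0368  0.01  ]
```

View pics/top0c.png

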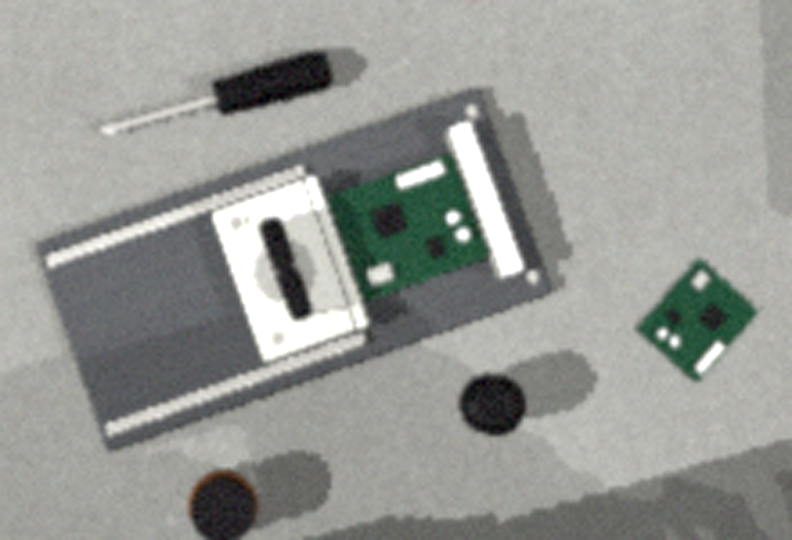

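The crop confirms it: the green board lies in the holder between the jaws at about crop pixel (410,225). The loose green board is smaller and the pink one is excluded. The holder yaw comes out near 19.3° and the knob near (0.512,-0.080). Next I go above the knob for a closer look.

```bash
cat >> h.py <<'E'
def goto(s,pos,yaw):
    """shift cm / rotvec in tool frame to reach tool-down pose with tool x at yaw"""
    R0=R.from_quat(s["tcp_rot"]); c,sn=np.cos(yaw),np.sin(yaw)
    Rt=R.from_matrix(np.array([[c,sn,0],[sn,-c,0],[0,0,-1]]))
    d=R0.inv().apply(np.array(pos)-s["position"])*100
    return d.round(2),(R0.inv()*Rt).as_rotvec().round(4)
def toolyaw(s):
    x=R.from_quat(s["tcp_rot"]).apply([1,0,0]); return np.arctan2(x[1],x[0])
E
python3 - <<'E'
from h import *
from bench import sensors
print(goto(sensors.observe(),[.512,-.080,.20],np.radians(19.3)))
E
```

```text
(array([ 43.72, -29.65,   3.11]), array([-0.0011, -0.0001,  0.075 ]))
```

>>> play_rows(
  series="5.5 -3.7 0 0 0 0 8.5;11 -7.4 0 0 0 0 8.5;16 -10.9 0 0 0 0 8.5;21 -14.3 0 0 0 0 8.5;26 -17.6 0 0 0 0 8.5",
)

```text
t: 0.72
position: [0.3976, -0.2608, 0.2309]
tcp_rot: [0.979, 0.204, -0.0, -0.001]
force: [1.0, -0.4, -0.6]
grip_width: 0.0847
```

```bash
python3 - <<'E'
from h import *
from bench import sensors
print(goto(sensors.observe(),[.512,-.080,.20],np.radians(19.3)))
E
```

```text
(array([ 17.72, -11.99,   3.11]), array([-0.001 , -0.0002,  0.0746]))
```

>>> play_rows(
  series="5.2 -3.4 0.5 0 0 0.02 8.5;10.4 -6.8 1.2 0 0 0.04 8.5;14.5 -9.6 2 0 0 0.06 8.5;17.7 -12 3.1 0 0 0.075 8.5;17.7 -12 3.1 0 0 0.075 8.5",
)

```text
t: 1.35
position: [0.5122, -0.0778, 0.1989]
tcp_rot: [0.986, 0.169, -0.001, -0.001]
force: [-0.5, 0.1, -0.0]
grip_width: 0.0849
```

```bash
python3 - <<'E'
from h import *
from bench import sensors,viewer
s=sensors.observe(); print(s["t"],s["position"],np.degrees(toolyaw(s)),s["qpos"])
cm=viewer.camera_model("wrist")
p,d=viewer.snapshot("wrist"); cv2.imwrite("pics/w1.png",p); np.savez("pics/w1.npz",d=d,**cm)
print(cm)
E
```

```text
1.35 [ 0.51218729 -0.07777802  0.19886026] 19.450147857609014 [-3.00278242e-01  4.66355833e-02  1.61663377e+00  1.24549263e-03
  1.48086146e+00  9.30937155e-01]
{'fx': 293.4642430879215, 'fy': 293.4642430879215, 'cx': 254.3901677727585, 'cy': 189.31945209294483, 'rvec': array([-2.37375377,  1.6773802 ,  0.23621849]), 'tvec': array([-0.24437174,  0.41214179,  0.47284975])}
```

View pics/w1.png

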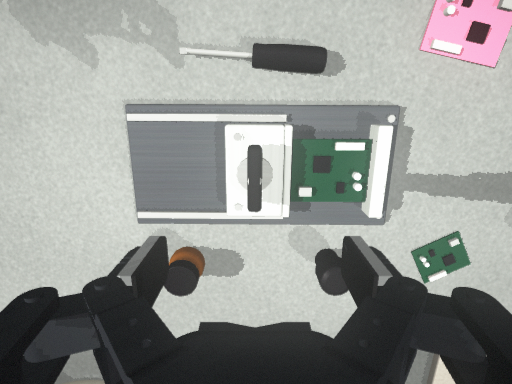

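The wrist view shows the knob at (255,178), the carriage at (258,170) and the board at (335,170). I'll measure these from depth.

```bash
python3 - <<'E'
from h import *
z=np.load("pics/w1.npz"); cm={k:z[k] for k in z.files}; d=z["d"]
Rm=cv2.Rodrigues(cm["rvec"])[0]; v,u=np.mgrid[:384,:512]
P=np.stack([(u-cm["cx"])/cm["fx"]*d,(v-cm["cy"])/cm["fy"]*d,d],-1)
W=(P-cm["tvec"])@Rm; np.save("pics/w1W.npy",W)
def rep(n,m):
    q=W[m]; r=cv2.minAreaRect((q[:,:2]*1000).astype(np.float32)); print(n,m.sum(),q.mean(0).round(4),r)
roi=np.zeros(d.shape,bool); roi[90:240,110:410]=1; roi&=d>0
Z=W[...,2]
rep("knobtop",roi&(Z>.069)&(Z<.08))
k=np.zeros(d.shape,bool);k[125:225,220:285]=1
rep("carr",k&roi&(Z>.033)&(Z<.043))
rep("plate",roi&(Z>.008)&(Z<.06))
print(W[150,180],W[300,230],W[60,110])
c=cv2.imread("pics/w1.png")[120:225,215:300]; cv2.imwrite("pics/w1c.png",cv2.resize(c,None,fx=5.5,fy=5.5,interpolation=cv2.INTER_CUBIC))
E
```

```text
knobtop 952 [ 0.5144 -0.0769  0.0735] ((513.5691528320312, -77.36802673339844), (62.37263870239258, 13.90493106842041), 18.89060401916504)
carr 3925 [ 0.5179 -0.0769  0.0372] ((512.8698120117188, -78.61767578125), (99.76766967773438, 63.94050598144531), 19.343713760375977)
plate 30201 [ 0.5217 -0.0821  0.0208] ((515.6015625, -85.23725891113281), (139.73757934570312, 299.1990661621094), 19.1585636138916)
[0.50415079 0.00810012 0.01157297] [ 0.32865847 -0.10797546  0.00156954] [5.70082877e-01 1.07212029e-01 2.73549377e-04]
```

View pics/w1c.png

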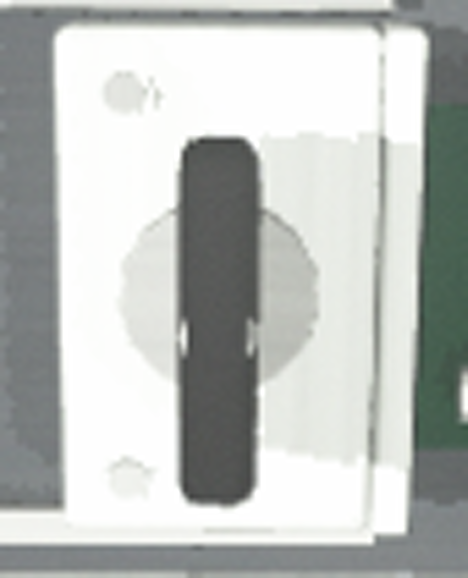

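All the sizes match: knob 62×14 mm at z 0.0735, plate 140×299 mm. The knob axis is at (0.5133,-0.0775) and the yaw is 19.1°. Now I descend.

```bash
python3 - <<'E'
from h import *
from bench import sensors
print(goto(sensors.observe(),[.5133,-.0775,.050],np.radians(19.1)))
E
```

```text
(array([ 0.21, -0.08, 14.94]), array([-0.0017,  0.0011,  0.0053]))
```

>>> play_rows(
  series="0.2 -0.1 4 0 0 0.005 8.5;0.2 -0.1 8 0 0 0.005 8.5;0.2 -0.1 12 0 0 0.005 8.5;0.2 -0.1 14.9 0 0 0.005 8.5;0.2 -0.1 14.9 0 0 0.005 8.5",
)

```text
t: 2.02
position: [0.5118, -0.078, 0.0491]
tcp_rot: [0.986, 0.166, -0.002, -0.001]
force: [0.1, -0.1, -0.0]
grip_width: 0.0853
```

```bash
python3 - <<'E'
from h import *
from bench import sensors
s=sensors.observe();print(s["t"],s["position"],np.degrees(toolyaw(s)),s["force"],s["ft_torque"])
print(goto(s,[.5133,-.0775,.050],np.radians(19.1)))
E
```

```text
2.025 [ 0.51181254 -0.07795847  0.04910782] 19.059459903414467 [ 0.12455963 -0.13978809 -0.00140908] [-0.00919308  0.0195679  -0.00025885]
(array([ 0.16,  0.  , -0.09]), array([-0.0036,  0.0039, -0.0007]))
```

>>> play_rows(
  series="0.16 0 -0.1 0 0 0 8.5;0.16 0 -0.1 0 0 0 4;0.16 0 -0.1 0 0 0 2.5;0.16 0 -0.1 0 0 0 1.6;0.16 0 -0.1 0 0 0 1.6",
)

```text
t: 2.65
position: [0.5134, -0.0774, 0.0502]
tcp_rot: [0.986, 0.166, -0.002, -0.001]
force: [0.3, -0.0, 0.8]
grip_width: 0.0161
```

```bash
cat > st.py <<'E'
from h import *
from bench import sensors
s=sensors.observe();print(round(s["t"],2),s["position"].round(4),"yaw",np.degrees(toolyaw(s)).round(2),"F",s["force"].round(2),"T",s["ft_torque"].round(3),"w",s["grip_width"].round(4),"q6eff",s["joint_efforts"][5].round(3))
E
python3 st.py
```

```text
Traceback (most recent call last):
  File "st.py", line 3, in <module>
    s=sensors.observe();print(round(s["t"],2),s["position"].round(4),"yaw",np.degrees(toolyaw(s)).round(2),"F",s["force"].round(2),"T",s["ft_torque"].round(3),"w",s["grip_width"].round(4),"q6eff",s["joint_efforts"][5].round(3))
                                                                                                                                                                   ^^^^^^^^^^^^^^^^^^^^^
AttributeError: 'float' object has no attribute 'round'
```

>>> play_rows(
  series="0 0 0 0 0 0 1.2;0 0 0 0 0 0 0.8;0 0 0 0 0 0 0.8",
)

```text
t: 3.02
position: [0.5132, -0.077, 0.0504]
tcp_rot: [0.986, 0.166, -0.002, -0.002]
force: [-3.4, 4.5, 6.0]
grip_width: 0.0131
```

```bash
sed -i 's/s\["grip_width"\].round(4)/round(s["grip_width"],4)/' st.py; python3 st.py; python3 - <<'E'
from h import *
from bench import viewer
p,d=viewer.snapshot("wrist"); cv2.imwrite("pics/w2.png",p)
E
```

```text
3.02 [ 0.5132 -0.077   0.0504] yaw 19.08 F [-3.42  4.49  5.98] T [ 0.769  0.539 -0.047] w 0.0131 q6eff 0.004
```

View pics/w2.png

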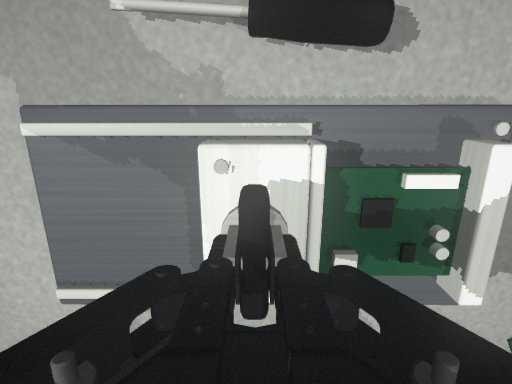

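The knob bar sits between the pads (bar at about (255,240)) and the board is untouched at (385,220). First small probe counter-clockwise.

>>> play_rows(
  series="0 0 0 0 0 -0.012 0.8;0 0 0 0 0 -0.025 0.8;0 0 0 0 0 -0.035 0.8;0 0 0 0 0 -0.035 0.8",
)

```text
t: 3.58
position: [0.5132, -0.077, 0.0504]
tcp_rot: [0.983, 0.183, -0.002, -0.002]
force: [-2.6, 2.7, 3.8]
grip_width: 0.0128
```

```bash
python3 st.py
```

```text
3.58 [ 0.5132 -0.077   0.0504] yaw 21.09 F [-2.64  2.71  3.82] T [ 0.383  0.35  -0.09 ] w 0.0128 q6eff -0.298
```

>>> play_rows(
  series="0 0 0 0 0 -0.015 0.8;0 0 0 0 0 -0.03 0.8;0 0 0 0 0 -0.04 0.8;0 0 0 0 0 -0.04 0.8",
)

```text
t: 4.08
position: [0.5133, -0.077, 0.0505]
tcp_rot: [0.979, 0.203, -0.002, -0.002]
force: [-2.3, 2.9, 3.8]
grip_width: 0.0131
```

```bash
python3 st.py
```

```text
4.08 [ 0.5133 -0.077   0.0505] yaw 23.39 F [-2.3   2.9   3.79] T [ 0.347  0.297 -0.099] w 0.0131 q6eff -0.304
```

>>> play_rows(
  series="0 0 0 0 0 -0.02 0.8;0 0 0 0 0 -0.04 0.8;0 0 0 0 0 -0.04 0.8",
)

```text
t: 4.45
position: [0.5132, -0.077, 0.0505]
tcp_rot: [0.975, 0.222, -0.002, -0.002]
force: [-2.0, 2.1, 3.6]
grip_width: 0.0125
```

```bash
python3 st.py
```

```text
4.45 [ 0.5132 -0.077   0.0505] yaw 25.71 F [-1.98  2.12  3.57] T [ 0.359  0.269 -0.093] w 0.0125 q6eff -0.48
```

>>> play_rows(
  series="0 0 0 0 0 -0.02 0.8;0 0 0 0 0 -0.04 0.8;0 0 0 0 0 -0.04 0.8",
)

```text
t: 4.82
position: [0.5133, -0.0769, 0.0505]
tcp_rot: [0.97, 0.242, -0.002, -0.002]
force: [-1.9, 2.1, 4.4]
grip_width: 0.0129
```

```bash
python3 st.py
```

```text
4.83 [ 0.5133 -0.0769  0.0505] yaw 28.03 F [-1.89  2.06  4.37] T [ 0.366  0.242 -0.042] w 0.0129 q6eff -0.423
```

>>> play_rows(
  series="0 0 0 0 0 -0.02 0.8;0 0 0 0 0 -0.04 0.8;0 0 0 0 0 -0.04 0.8",
)

```text
t: 5.2
position: [0.5133, -0.077, 0.0505]
tcp_rot: [0.965, 0.262, -0.002, -0.002]
force: [-2.4, 2.3, 3.6]
grip_width: 0.0127
```

```bash
python3 st.py
```

```text
5.2 [ 0.5133 -0.077   0.0505] yaw 30.35 F [-2.4   2.35  3.6 ] T [ 0.347  0.236 -0.109] w 0.0127 q6eff -0.517
```

>>> play_rows(
  series="0 0 0 0 0 -0.02 0.8;0 0 0 0 0 -0.04 0.8;0 0 0 0 0 -0.04 0.8",
)

```text
t: 5.58
position: [0.5132, -0.0769, 0.0505]
tcp_rot: [0.96, 0.281, -0.002, -0.002]
force: [-2.7, 3.7, 3.3]
grip_width: 0.0132
```

```bash
python3 st.py
```

```text
5.58 [ 0.5132 -0.0769  0.0505] yaw 32.66 F [-2.7   3.73  3.25] T [ 0.404  0.294 -0.381] w 0.0132 q6eff -0.76
```

Jam reached, 0.38 N m is a bit high. I'll ease off to about 0.25 and hold.

>>> play_rows(
  series="0 0 0 0 0 0.014 0.8;0 0 0 0 0 0.014 0.8",
)

```text
t: 5.82
position: [0.5133, -0.0769, 0.0505]
tcp_rot: [0.962, 0.274, -0.002, -0.002]
force: [-2.3, 3.7, 4.4]
grip_width: 0.013
```

```bash
python3 st.py
```

```text
5.83 [ 0.5133 -0.0769  0.0505] yaw 31.83 F [-2.35  3.67  4.38] T [ 0.34   0.275 -0.241] w 0.013 q6eff -0.023
```

>>> play_rows(
  series="0 0 0 0 0 0 0.8;0 0 0 0 0 0 0.8;0 0 0 0 0 0 0.8",
)

```text
t: 6.2
position: [0.5133, -0.0769, 0.0505]
tcp_rot: [0.962, 0.274, -0.002, -0.002]
force: [-2.4, 3.6, 4.0]
grip_width: 0.0129
```

```bash
python3 st.py
```

```text
6.2 [ 0.5133 -0.0769  0.0505] yaw 31.84 F [-2.4   3.55  4.03] T [ 0.403  0.263 -0.265] w 0.0129 q6eff -0.269
```

No give, so the other side is due first. The clockwise jam should be about 24° away, near yaw 6°.

>>> play_rows(
  series="0 0 0 0 0 0.09 0.8;0 0 0 0 0 0.18 0.8;0 0 0 0 0 0.27 0.8;0 0 0 0 0 0.36 0.8;0 0 0 0 0 0.4 0.8",
)

```text
t: 6.82
position: [0.5132, -0.077, 0.0505]
tcp_rot: [0.997, 0.077, -0.002, -0.002]
force: [-2.2, 2.4, 3.8]
grip_width: 0.0127
```

```bash
python3 st.py
```

```text
6.83 [ 0.5132 -0.077   0.0505] yaw 8.81 F [-2.18  2.37  3.76] T [0.432 0.336 0.1  ] w 0.0127 q6eff -0.188
```

>>> play_rows(
  series="0 0 0 0 0 0.02 0.8;0 0 0 0 0 0.036 0.8;0 0 0 0 0 0.036 0.8",
)

```text
t: 7.2
position: [0.5132, -0.077, 0.0505]
tcp_rot: [0.998, 0.059, -0.002, -0.001]
force: [-2.2, 3.0, 3.2]
grip_width: 0.0126
```

```bash
python3 st.py
```

```text
7.2 [ 0.5132 -0.077   0.0505] yaw 6.76 F [-2.18  3.02  3.24] T [0.388 0.327 0.089] w 0.0126 q6eff 0.394
```

>>> play_rows(
  series="0 0 0 0 0 0.015 0.8;0 0 0 0 0 0.03 0.8;0 0 0 0 0 0.03 0.8",
)

```text
t: 7.58
position: [0.5132, -0.077, 0.0505]
tcp_rot: [0.999, 0.044, -0.002, -0.001]
force: [-1.3, 2.6, 3.9]
grip_width: 0.0127
```

```bash
python3 st.py
```

```text
7.58 [ 0.5132 -0.077   0.0505] yaw 5.03 F [-1.35  2.64  3.93] T [0.358 0.344 0.076] w 0.0127 q6eff 0.382
```

>>> play_rows(
  series="0 0 0 0 0 0.015 0.8;0 0 0 0 0 0.03 0.8;0 0 0 0 0 0.03 0.8",
)

```text
t: 7.95
position: [0.5132, -0.077, 0.0505]
tcp_rot: [1.0, 0.029, -0.002, -0.001]
force: [-2.0, 2.6, 4.2]
grip_width: 0.0129
```

```bash
python3 st.py
```

```text
7.95 [ 0.5132 -0.077   0.0505] yaw 3.29 F [-2.    2.56  4.18] T [0.334 0.368 0.051] w 0.0129 q6eff 0.319
```

>>> play_rows(
  series="0 0 0 0 0 0.015 0.8;0 0 0 0 0 0.03 0.8;0 0 0 0 0 0.03 0.8",
)

```text
t: 8.32
position: [0.5132, -0.077, 0.0505]
tcp_rot: [1.0, 0.013, -0.002, -0.001]
force: [-2.1, 3.6, 4.0]
grip_width: 0.0131
```

```bash
python3 st.py
```

```text
8.32 [ 0.5132 -0.077   0.0505] yaw 1.54 F [-2.1   3.58  4.  ] T [0.371 0.381 0.006] w 0.0131 q6eff 0.334
```

>>> play_rows(
  series="0 0 0 0 0 0.012 0.8;0 0 0 0 0 0.024 0.8;0 0 0 0 0 0.024 0.8",
)

```text
t: 8.7
position: [0.5132, -0.077, 0.0505]
tcp_rot: [1.0, 0.001, -0.002, -0.001]
force: [-1.9, 2.6, 3.9]
grip_width: 0.0129
```

```bash
python3 st.py;  python3 - <<'E'
from h import *
from bench import viewer
p,d=viewer.snapshot("wrist"); cv2.imwrite("pics/w3.png",cv2.resize(p[130:330,170:340],None,fx=3,fy=3,interpolation=cv2.INTER_CUBIC))
E
```

```text
8.7 [ 0.5132 -0.077   0.0505] yaw 0.16 F [-1.86  2.62  3.86] T [0.429 0.343 0.074] w 0.0129 q6eff 0.335
```

View pics/w3.png

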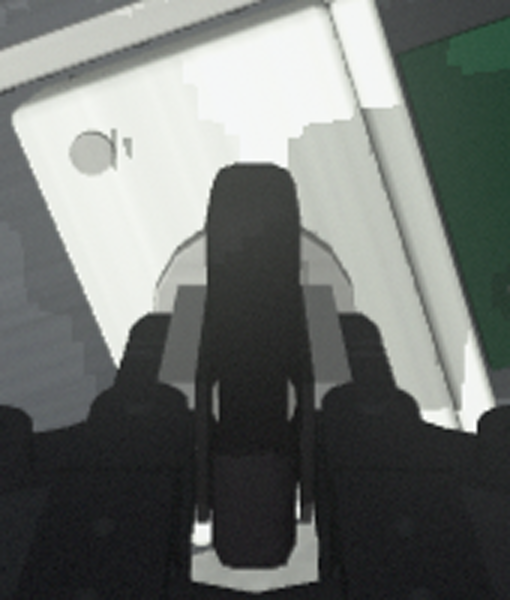

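The knob turns with the gripper, with no slip. Carriage and board are steady, so I keep going clockwise.

>>> play_rows(
  series="0 0 0 0 0 0.012 0.8;0 0 0 0 0 0.025 0.8;0 0 0 0 0 0.025 0.8",
)

```text
t: 9.12
position: [0.5132, -0.077, 0.0505]
tcp_rot: [1.0, -0.011, -0.003, -0.001]
force: [-2.7, 2.4, 4.1]
grip_width: 0.0128
```

```bash
python3 st.py
```

```text
9.12 [ 0.5132 -0.077   0.0505] yaw -1.28 F [-2.75  2.39  4.11] T [0.408 0.395 0.214] w 0.0128 q6eff 0.502
```

>>> play_rows(
  series="0 0 0 0 0 0.003 0.8;0 0 0 0 0 0.003 0.8;0 0 0 0 0 0.003 0.8;0 0 0 0 0 0.003 0.8",
)

```text
t: 9.62
position: [0.5132, -0.077, 0.0505]
tcp_rot: [1.0, -0.013, -0.002, -0.001]
force: [-2.1, 3.4, 3.7]
grip_width: 0.0124
```

```bash
python3 st.py
```

```text
9.62 [ 0.5132 -0.077   0.0505] yaw -1.45 F [-2.08  3.36  3.73] T [0.457 0.363 0.26 ] w 0.0124 q6eff 0.268
```

>>> play_rows(
  series="0 0 0 0 0 -0.11 0.8;0 0 0 0 0 -0.22 0.8;0 0 0 0 0 -0.33 0.8;0 0 0 0 0 -0.44 0.8;0 0 0 0 0 -0.52 0.8",
)

```text
t: 10.25
position: [0.5132, -0.0769, 0.0505]
tcp_rot: [0.969, 0.246, -0.002, -0.002]
force: [-1.9, 2.2, 4.4]
grip_width: 0.0129
```

```bash
python3 st.py
```

```text
10.25 [ 0.5132 -0.0769  0.0505] yaw 28.51 F [-1.88  2.17  4.37] T [ 0.347  0.342 -0.087] w 0.0129 q6eff 1.579
```

>>> play_rows(
  series="0 0 0 0 0 -0.02 0.8;0 0 0 0 0 -0.035 0.8;0 0 0 0 0 -0.035 0.8",
)

```text
t: 10.62
position: [0.5132, -0.077, 0.0505]
tcp_rot: [0.965, 0.263, -0.002, -0.002]
force: [-2.8, 2.4, 3.7]
grip_width: 0.0126
```

```bash
python3 st.py
```

```text
10.62 [ 0.5132 -0.077   0.0505] yaw 30.47 F [-2.79  2.38  3.75] T [ 0.375  0.316 -0.023] w 0.0126 q6eff -0.303
```

>>> play_rows(
  series="0 0 0 0 0 -0.014 0.8;0 0 0 0 0 -0.028 0.8;0 0 0 0 0 -0.028 0.8",
)

```text
t: 11.0
position: [0.5133, -0.077, 0.0505]
tcp_rot: [0.961, 0.276, -0.002, -0.002]
force: [-2.4, 2.3, 4.7]
grip_width: 0.013
```

```bash
python3 st.py
```

```text
11.0 [ 0.5133 -0.077   0.0505] yaw 32.09 F [-2.38  2.28  4.69] T [0.341 0.301 0.014] w 0.013 q6eff -0.301
```

The counter-clockwise jam has moved: no torque at 32°, where there was 0.25 before. Continuing.

>>> play_rows(
  series="0 0 0 0 0 -0.014 0.8;0 0 0 0 0 -0.028 0.8;0 0 0 0 0 -0.028 0.8",
)

```text
t: 11.38
position: [0.5132, -0.0769, 0.0505]
tcp_rot: [0.957, 0.29, -0.002, -0.002]
force: [-2.2, 2.2, 3.6]
grip_width: 0.013
```

```bash
python3 st.py
```

```text
11.38 [ 0.5132 -0.0769  0.0505] yaw 33.71 F [-2.24  2.22  3.65] T [ 0.345  0.293 -0.002] w 0.013 q6eff -0.309
```

>>> play_rows(
  series="0 0 0 0 0 -0.014 0.8;0 0 0 0 0 -0.028 0.8;0 0 0 0 0 -0.028 0.8",
)

```text
t: 11.75
position: [0.5133, -0.077, 0.0505]
tcp_rot: [0.953, 0.303, -0.002, -0.002]
force: [-2.6, 1.1, 3.9]
grip_width: 0.0131
```

```bash
python3 st.py
```

```text
11.75 [ 0.5133 -0.077   0.0505] yaw 35.33 F [-2.62  1.06  3.87] T [ 0.412  0.302 -0.015] w 0.0131 q6eff -0.31
```

```bash
 python3 - <<'E'
from h import *
from bench import viewer
p,d=viewer.snapshot("wrist"); cv2.imwrite("pics/w4.png",cv2.resize(p[130:330,150:360],None,fx=3,fy=3,interpolation=cv2.INTER_CUBIC))
E
python3 st.py
```

```text
11.8 [ 0.5133 -0.0769  0.0505] yaw 35.32 F [-2.08  2.35  3.65] T [ 0.399  0.242 -0.047] w 0.013 q6eff -0.156
```

View pics/w4.png

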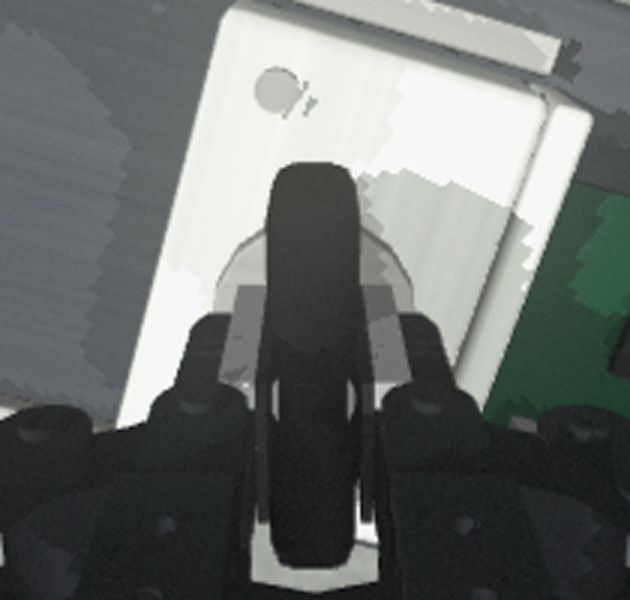

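The knob is now about 16° past its start angle with low torque, so it may be free. I continue in cautious steps.

>>> play_rows(
  series="0 0 0 0 0 -0.014 0.8;0 0 0 0 0 -0.028 0.8;0 0 0 0 0 -0.028 0.8",
)

```text
t: 12.18
position: [0.5133, -0.077, 0.0505]
tcp_rot: [0.948, 0.317, -0.002, -0.002]
force: [-1.2, 1.8, 3.4]
grip_width: 0.0133
```

```bash
python3 st.py
```

```text
12.18 [ 0.5133 -0.077   0.0505] yaw 36.94 F [-1.23  1.82  3.39] T [ 0.332  0.297 -0.027] w 0.0133 q6eff -0.31
```

The arc is now over 36°, past the 29° maximum between jams, so it has broken free.

>>> play_rows(
  series="0 0 0 0 0 -0.015 0.8;0 0 0 0 0 -0.03 0.8;0 0 0 0 0 -0.045 0.8;0 0 0 0 0 -0.045 0.8",
)

```text
t: 12.68
position: [0.5132, -0.0769, 0.0505]
tcp_rot: [0.941, 0.338, -0.002, -0.002]
force: [-2.1, 2.9, 4.4]
grip_width: 0.0131
```

```bash
python3 st.py
```

```text
12.68 [ 0.5132 -0.0769  0.0505] yaw 39.54 F [-2.1   2.88  4.4 ] T [0.272 0.269 0.002] w 0.0131 q6eff -0.33
```

>>> play_rows(
  series="0 0 0 0 0 -0.06 0.8;0 0 0 0 0 -0.12 0.8;0 0 0 0 0 -0.18 0.8;0 0 0 0 0 -0.24 0.8;0 0 0 0 0 -0.3 0.8",
)

```text
t: 13.3
position: [0.5133, -0.0769, 0.0505]
tcp_rot: [0.88, 0.476, -0.001, -0.002]
force: [-1.7, 2.7, 4.4]
grip_width: 0.0131
```

```bash
python3 st.py
```

```text
13.3 [ 0.5133 -0.0769  0.0505] yaw 56.83 F [-1.74  2.68  4.37] T [ 0.435  0.235 -0.054] w 0.0131 q6eff 1.532
```

>>> play_rows(
  series="0 0 0 0 0 -0.1 0.8;0 0 0 0 0 -0.2 0.8;0 0 0 0 0 -0.3 0.8;0 0 0 0 0 -0.4 0.8;0 0 0 0 0 -0.4 0.8",
)

```text
t: 13.92
position: [0.5133, -0.0769, 0.0505]
tcp_rot: [0.768, 0.641, -0.001, -0.003]
force: [-1.8, 4.1, 4.0]
grip_width: 0.0129
```

```bash
python3 st.py;  python3 - <<'E'
from h import *
from bench import viewer,sensors
p,d=viewer.snapshot("wrist"); cv2.imwrite("pics/w5.png",p)
s=sensors.observe(); a=np.radians(19.15+90)
print(goto(s,s["position"]+.046*np.array([np.cos(a),np.sin(a),0]),toolyaw(s)))
E
```

```text
13.93 [ 0.5133 -0.0769  0.0505] yaw 79.72 F [-1.82  4.1   4.  ] T [0.449 0.287 0.06 ] w 0.0129 q6eff -1.871
(array([ 4.  , -2.27,  0.02]), array([-0.0052, -0.0019,  0.    ]))
```

View pics/w5.png

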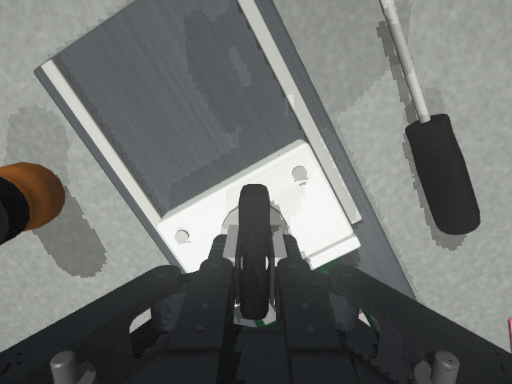

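The knob is at about 60° relative to the carriage. Now I draw the carriage along holder +y, which is (0.869,-0.494) in tool axes.

>>> play_rows(
  series="0.35 -0.2 0 0 0 0 0.8;0.8 -0.45 0 0 0 0 0.8;1.3 -0.74 0 0 0 0 0.8;1.74 -0.99 0 0 0 0 0.8;1.74 -0.99 0 0 0 0 0.8",
)

```text
t: 14.6
position: [0.5065, -0.0573, 0.0505]
tcp_rot: [0.768, 0.64, -0.001, -0.003]
force: [-0.4, 2.0, 1.5]
grip_width: 0.0132
```

```bash
python3 st.py
```

```text
14.6 [ 0.5065 -0.0573  0.0505] yaw 79.64 F [-0.41  2.    1.53] T [ 0.222 -0.047  0.022] w 0.0132 q6eff 0.198
```

>>> play_rows(
  series="0.5 -0.28 0 0 0 0 0.8;1 -0.57 0 0 0 0 0.8;1.5 -0.85 0 0 0 0 0.8;1.95 -1.11 0 0 0 0 0.8;1.95 -1.11 0 0 0 0 0.8",
)

```text
t: 15.22
position: [0.4989, -0.0355, 0.0505]
tcp_rot: [0.768, 0.641, -0.001, -0.003]
force: [1.4, 2.0, -2.0]
grip_width: 0.0129
```

```bash
python3 st.py
```

```text
15.22 [ 0.4989 -0.0355  0.0505] yaw 79.66 F [ 1.4   2.05 -2.04] T [ 0.381 -0.372  0.015] w 0.0129 q6eff 0.199
```

Moved 43.8 mm so far. Now I creep to the stop.

>>> play_rows(
  series="0.05 -0.03 0 0 0 0 0.8;0.1 -0.06 0 0 0 0 0.8;0.15 -0.085 0 0 0 0 0.8;0.15 -0.085 0 0 0 0 0.8",
)

```text
t: 15.72
position: [0.4984, -0.0342, 0.0506]
tcp_rot: [0.768, 0.64, -0.001, -0.003]
force: [3.0, -4.0, -3.9]
grip_width: 0.0129
```

```bash
python3 st.py
```

```text
15.72 [ 0.4984 -0.0342  0.0506] yaw 79.66 F [ 2.98 -4.03 -3.86] T [-0.806 -0.66   0.018] w 0.0129 q6eff 0.042
```

>>> play_rows(
  series="0.05 -0.03 0 0 0 0 0.8;0.08 -0.045 0 0 0 0 0.8;0.08 -0.045 0 0 0 0 0.8",
)

```text
t: 16.1
position: [0.4984, -0.0341, 0.0506]
tcp_rot: [0.768, 0.64, -0.001, -0.002]
force: [4.7, -8.1, -5.3]
grip_width: 0.013
```

```bash
python3 st.py
```

```text
16.1 [ 0.4984 -0.0341  0.0506] yaw 79.65 F [ 4.74 -8.05 -5.26] T [-1.466 -0.897 -0.014] w 0.013 q6eff 0.038
```

It's hard against the stop. I relax, open and rise straight up.

>>> play_rows(
  series="0 0 0 0 0 0 0.8;0 0 0 0 0 0 1.8;0 0 0 0 0 0 3;0 0 0 0 0 0 5;0 0 0 0 0 0 5",
)

```text
t: 16.73
position: [0.4984, -0.0341, 0.0506]
tcp_rot: [0.768, 0.64, -0.001, -0.002]
force: [0.7, -0.3, 0.3]
grip_width: 0.0499
```

```bash
python3 st.py
```

```text
16.73 [ 0.4984 -0.0341  0.0506] yaw 79.65 F [ 0.69 -0.28  0.34] T [0.009 0.012 0.035] w 0.0499 q6eff 0.0
```

>>> play_rows(
  series="0 0 -3 0 0 0 5;0 0 -6 0 0 0 5;0 0 -10 0 0 0 5;0 0 -14 0 0 0.15 5;0 0 -17 0 0 0.3 5",
)

```text
t: 17.35
position: [0.4992, -0.0344, 0.2224]
tcp_rot: [0.856, 0.516, -0.001, -0.002]
force: [0.3, -0.0, 0.0]
grip_width: 0.0502
```

>>> play_rows(
  series="0 0 0 0 0 0.17 5;0 0 0 0 0 0.34 5;0 0 0 0 0 0.51 5;0 0 0 0 0 0.7 5;0 0 0 0 0 0.7 5",
)

```text
t: 17.98
position: [0.4992, -0.0344, 0.2224]
tcp_rot: [0.981, 0.192, -0.001, -0.001]
force: [0.2, -0.1, 0.0]
grip_width: 0.05
```

```bash
python3 st.py; python3 - <<'E'
from h import *
from bench import viewer
cm=viewer.camera_model("wrist"); p,d=viewer.snapshot("wrist"); cv2.imwrite("pics/w6.png",p)
t,_=viewer.snapshot("top"); cv2.imwrite("pics/top6c.png",cv2.convertScaleAbs(cv2.resize(t[130:280,175:395],None,fx=3.6,fy=3.6,interpolation=cv2.INTER_CUBIC),alpha=1.6))
Rm=cv2.Rodrigues(cm["rvec"])[0]; v,u=np.mgrid[:384,:512]
W=(np.stack([(u-cm["cx"])/cm["fx"]*d,(v-cm["cy"])/cm["fy"]*d,d],-1)-cm["tvec"])@Rm
np.save("pics/w6W.npy",W)
Z=W[...,2]; m=(d>0)&(Z>.068)&(Z<.08)&(np.hypot(W[...,0]-.498,W[...,1]+.034)<.045)
print(m.sum(),cv2.minAreaRect((W[m][:,:2]*1000).astype(np.float32)))
E
```

```text
17.98 [ 0.4992 -0.0344  0.2224] yaw 22.12 F [ 0.24 -0.09  0.02] T [-0.005  0.008  0.014] w 0.05 q6eff 3.638
827 ((498.2601318359375, -35.03680419921875), (63.622310638427734, 14.47690486907959), 79.85206604003906)
```

View pics/w6.png

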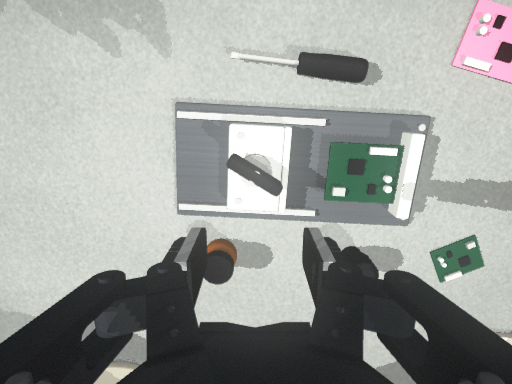

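View pics/top6c.png

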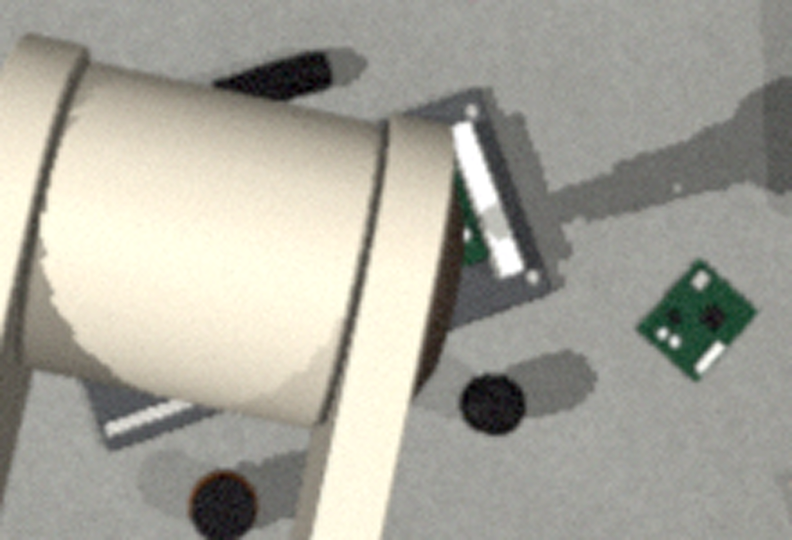

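```bash
python3 - <<'E'
from h import *
p=cv2.imread("pics/w6.png")
cv2.imwrite("pics/w6c.png",cv2.resize(p[115:225,215:300],None,fx=5.4,fy=5.4,interpolation=cv2.INTER_CUBIC))
W=np.load("pics/w6W.npy"); g=(p[...,1].astype(int)-p[...,2]>15)&(W[...,2]>.018)&(W[...,2]<.04)
r=np.zeros(g.shape,bool); r[130:215,320:410]=1
q=W[g&r]; print(np.median(q[:,2]),cv2.minAreaRect((q[:,:2]*1000).astype(np.float32)))
E
```

```text
0.02734802090413222 ((539.9496459960938, -156.26185607910156), (70.55615997314453, 86.01859283447266), 19.149070739746094)
```

View pics/w6c.png

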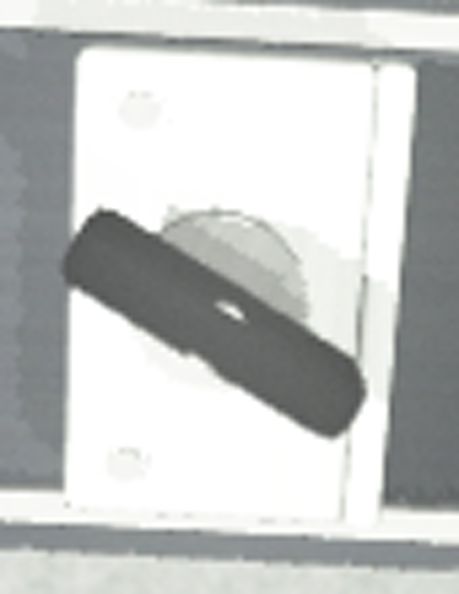

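The crop shows the knob turned open at (215,325), with no collar pointer sticking out from under the bar. The carriage has slid back, the board lies flat (top z 0.027, yaw 19.15°), and the jar, eyepiece and driver are where they were. Handing in.

```bash
python3 -c "
from bench import job_done; print(job_done())"
```

```text
the job is handed in; nothing more can be done
None
```

The knob is free and turned open, the carriage is back at its stop, and the job was handed in at about 18 s of the 67 s allowed.

- **Rocking:** I leaned on the knob once at each jam, at about 0.25 N m. The highest torque I read was 0.38 N m, a brief overshoot as it first jammed; the stem shears at 0.48. After that it turned past the old counter-clockwise jam with little torque.
- **Final position:** The last wrist image puts the knob at 79.9°, which is 60.7° counter-clockwise of the holder's x axis. The carriage moved about 45 mm, and at the end the force rose while it stayed put.
- **Surroundings:** The board lies flat with its top at 27 mm. The jar, eyepiece and driver look unmoved. The gripper is open and clear, with about zero force.

**Weak points in the checks:**
- The collar pointer stayed hidden under the bar, so I did not measure the collar angle directly. The carriage unlocking and sliding shows it turned at least 45°.
- The torque readings had roughly 0.04 N m of noise, and I felt no clear give during either hold.
- The first jam-to-jam arc measured about 29 to 30°, wider than the 24° stated for the start.
- In the last top view the arm hid most of the holder, so the final check rests on the wrist image.

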